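# Set the air metering valve and lock it

## Robot

A 6-joint arm with a two-finger parallel gripper is mounted at the origin on the work surface. World frame = base frame: x ahead of the robot, y to its left, z up, the work surface at z = 0. Lengths are in mm, angles in rad, forces in N, time in s.
With the tool pointing down it reaches from about 350 to 775 mm from the base axis. Payload 7.3 kg.
Tool frame: the origin (TCP) lies at the very end of the fingers, on their centre line; the grasp point (between the pads) lies 19 mm behind it; z points along the fingers, x is the direction in which the jaws open and shut, and the axes are right-handed (so a half turn about z gives the same grasp; the last joint's range is limited). The gripper opens to 92 mm and grips with 3 to 60 N. Pads are 19 mm wide; open, the fingers measure 130 mm over their backs; the gripper's body (75 mm by 190 mm) begins 47 mm behind the grasp point.
Start: joints at [-1.334, 0.342, 1.524, -0, 1.275, -0.146], TCP at [196.121, -487.013, 226.741] pointing down, gripper open.
Joint ranges: [-2.53, 2.53], [-0.77, 2.02], [0.04, 2.7], [-1, 4.14], [0.28, 2.66], [-3.11, 3.11]. Speed limits (rad/s): [2.57, 2.57, 3.14, 3.14, 3.14, 3.14].

## Interface

Orientations are given as [roll, pitch, yaw] about the fixed x, y, z axes, in that order (R = Rz(yaw) Ry(pitch) Rx(roll)).
In Python, from plant import bot, capture, camera_params gives the robot as it stands.
- The arm moves only by the shell command python3 -m jog 'ROWS' [OPENING]. ROWS is a JSON object of lists of equal length, an entry for each row: "xyz": the shift along the world's x, y, z as a fraction of full scale, a list of three; "angular": the turn, a rotation vector about the world's x, y, z as a fraction of full scale, a list of three. In form: {"xyz": [[x, y, z], ...], "angular": [[wx, wy, wz], ...]}. A call has 1 to 10 rows; each row shifts and turns the pose as measured when the row begins; what a row does not reach is not made up. Full scale, the value 1, is 2 cm for a shift and 6 degrees for a turn. A row lasts 1/10 s, in which the tool goes at most 50 mm and 8.59 degrees, less where a joint would pass 70% of its speed; a pose out of reach is approached as far as the arm can. A call with a number of a shift or a turn outside -1 to 1 is refused whole. A call with a gripper value outside its range is refused whole. OPENING is the closure, from -1 (fully open) to 1 (shut), set as the call begins (- or left out, the last holds). The fingers move at their own pace and stop on an object; the grip force is fixed at half the most. Time passes only in rows, so rows that do not move let the fingers close. It gives the time, the measured TCP pose, the force and the opening at its end, in the units of the state.
- bot.get_obs(): the state, without advancing time (a new reading comes with each control period).
- capture(name): name is "scene" or "top" or "wrist"; returns the picture (480x640x3 uint8, red, green, blue); there is no depth.
- camera_params(name): a dict with "fx", "fy", "cx", "cy" (pixels), "rvec" (rotation vector, rad) and "tvec" (3), from world to camera coordinates, as OpenCV has them. Camera axes: x right, y down, z forward; pixel columns grow to the right and rows downward; lengths in mm; the calibration is good to about 2 mm. A picture is of the moment at which its call begins: read the wrist's pose just before it. camera_params takes no time and is no camera call; for the wrist camera it gives the pose at the moment of the call.
- bot.close_job(): hands the job in, once; it reports no verdict.
The state is a dict: "time": time; "joint_positions": joint angles; "dq": joint speeds; "tau": joint torques, N m; "tool_pos": TCP position; "tcp_rot": TCP orientation; "contact_force": force on the tool from outside, world axes, zero at the start; "moment": the same for the moment, N m; "grip_width": finger opening in mm.
Only numpy, scipy, OpenCV 4.12 (cv2) and the standard library are available. Lean on these libraries where they do the work, as an engineer would, in place of code of your own. Each camera call takes 0.05 s, during which the arm holds its last target.

## Task

On the bioreactor's air module, turn the black knob clockwise until its white pointer lines up with the green set mark on the dial. Then turn the red lock ring on top of the knob clockwise until you feel it bite on the brass washer, and tighten it about ten degrees past that - the seal is crushed if it goes more than twenty - without shifting the knob off its mark. Let go, and leave the glass flow tubes, the bottle, the jar and the vial rack alone.

Things in the scene. Friction and masses are not known exactly. Their poses are not given: they have to be found in the camera images.
- module: fixed white metering module, box 160 (x) x 260 (y) x 50 mm high; origin at the bench surface straight under the valve axis, which is vertical; the box reaches x -80..80 and y -80..180 mm from the axis. A grey dial disc of 52 mm radius lies on its top, dial surface 53 mm above the origin. Everything of the valve is on this one axis: dial, black knob above it, brass washer above that, red lock ring on top
- rotameters: bank of three glass flow tubes in an aluminium frame, 100 (x) x 28 (y) x 80 mm high, standing on the module's top, 155 mm to +y of the valve axis in the module's frame; origin at the centre of its underside. Fragile, not to be touched
- knob_center (a point): centre of the flat top of the black knob, on the valve axis, 92 mm above the bench. The knob is a round cylinder of 58 mm diameter, 38 mm tall (54 to 92 mm above the bench); it turns clockwise seen from above against light friction of 0.1 N m, without steps, and stays where it is left
- knob_pointer (a point): tip of the knob's white pointer, 37 mm from the valve axis, 57 mm above the bench; the pointer nose is 6 mm wide, stands out 8 mm from the foot of the knob and is 6 mm high (top at 60 mm above the bench); grip the knob above it
- set_point (a point): the place where the pointer's tip belongs: 37 mm from the valve axis at the angle of the green set mark, a flat 11 x 7 x 2.5 mm block fixed on the dial 40 to 51 mm from the axis. The knob is set when pointer tip and this point coincide seen from above
- ring_center (a point): centre of the top of the red lock ring, on the valve axis, 117 mm above the bench. The ring is a 28 mm hub with two opposite flat-ended ears, together a bar 48 mm long, 16 mm wide and 22 mm tall (95 to 117 mm above the bench), with a white stripe on one ear
- ring_ear (a point): middle of the end face of the ear with the white stripe, 24 mm from the valve axis, 106 mm above the bench. Seen from above clockwise tightens. The ring first turns freely (0.04 N m) by 30 to 60 degrees, by how much cannot be seen; then it bites on the washer and from there drags the washer round with it, at 0.4 N m while it turns, rising slowly by 0.8 N m per rad (standing still after a step, only 0.1 N m or more of this may remain on the hand). It stays where it is left
- washer_dot (a point): blue dot on the rim of the brass washer (46 mm diameter, 2 mm thick, top 94.5 mm above the bench) under the lock ring, 19.5 mm from the valve axis. The washer stands still until the ring bites and then turns clockwise with it: the angle it has turned is how far the ring is tightened
- bottle: amber bottle, 56 mm diameter, 110 mm high, loose on the bench; origin at the centre of its underside. Bystander
- jar: white jar with blue cap, 60 mm diameter, 70 mm high, loose on the bench; origin at the centre of its underside. Bystander
- vial_rack: orange rack with six capped vials, 60 x 100 x 65 mm high, loose on the bench; origin at the centre of its underside. Bystander

How it is judged (in metres and radians):
On the way, in this order (a step that is already met when the one before it is completed fails the run):
1. the knob's pointer is on the set mark (3.5 mm) while the lock ring has not bitten yet (horizontal distance between knob_pointer and set_point below 0.0035 m and distance of washer_dot from where it was at the start of the episode below 0.0008 m), for 0.3 s.
2. then the lock ring is tightened 4 to 20 degrees past the bite, the pointer still on the mark (horizontal distance between knob_pointer and set_point below 0.0035 m and distance of washer_dot from where it was at the start of the episode between 0.0013 and 0.0069 m), for 0.2 s.
At the end, for the whole second after the job is handed in: The knob's pointer tip is within 3.5 mm (about 5 degrees) of the set point, and the lock ring has turned the washer 4 to 20 degrees (its dot has moved 1.3 to 6.9 mm) (all of step 2); the robot touches nothing.
It fails at once if the lock ring is overtightened (washer turned more than 20 degrees) (distance of washer_dot from where it was at the start of the episode above 0.0069 m).
It fails at once if the glass flow tubes are bumped (over 3 N) (contact force between rotameters and anything else above 3 N).
It fails at once if the bottle, the jar or the vial rack is moved by more than 15 mm (distance of any of bottle, jar, vial_rack from where it was at the start of the episode above 0.015 m).
It also fails if it takes over 64 s, if anything falls off the work surface, if the arm or the gripper's body presses on something with over 40 N, if the wrist force passes 120 N, or if a joint passes its speed limit or range.

## Working session

There is one attempt and no reset: what is moved stays moved. The work goes in short steps, Python scripts to look and compute and a shell command to move; the robot and the scene stay as the last step left them, time stands still between calls to the robot, and variables do not carry over. Pictures are saved under pics/ and viewed, and the job is handed in when it is done.

```bash
ls; mkdir -p pics; python3 - <<'E'
from plant import bot,capture,camera_params
import cv2
print(bot.get_obs())
for n in("scene","top","wrist"):
    p=camera_params(n);print(n,p)
    cv2.imwrite(f"pics/{n}0.png",capture(n)[:,:,::-1])
E
```

```text
pics
{'time': 0.0, 'joint_positions': array([-1.33399889e+00,  3.42687432e-01,  1.52504386e+00, -1.49195985e-05,
        1.27542610e+00, -1.45971678e-01]), 'dq': array([-0.00146648,  0.00087599, -0.00067018, -0.00105047,  0.00209113,
       -0.00069525]), 'tau': array([-1.22250778e-03, -4.31246281e+01, -2.44219655e+01,  7.16268551e-02,
        5.59550640e-02, -1.17703407e-04]), 'tool_pos': array([ 196.01090789, -486.57361749,  226.05392976]), 'tcp_rot': array([-3.14137917e+00,  1.55016757e-03, -1.18802269e+00]), 'contact_force': array([0.57172954, 0.3997979 , 0.03576582]), 'moment': array([-0.01517307,  0.03061309, -0.0286743 ]), 'grip_width': 91.72750904779443}
scene {'fx': 460.06932280426935, 'fy': 460.06932280426935, 'cx': 314.29519421244976, 'cy': 238.74703248809553, 'rvec': array([ 1.63229814,  1.69230734, -0.86667726]), 'tvec': array([  45.06009319, -266.24147273, 1221.4251453 ])}
top {'fx': 570.3503075890377, 'fy': 570.3503075890377, 'cx': 315.7952556496885, 'cy': 232.9487758974912, 'rvec': array([ 2.18628399, -2.16349544,  0.09471585]), 'tvec': array([-34.38811054, 597.34834702, 807.49174421])}
wrist {'fx': 387.115157707569, 'fy': 387.115157707569, 'cx': 321.73840207060783, 'cy': 239.4075315783286, 'rvec': array([-2.39234169,  1.61537531,  0.24324342]), 'tvec': array([-524.93311118,  -34.73634001,  391.98380513])}
```

View pics/scene0.png

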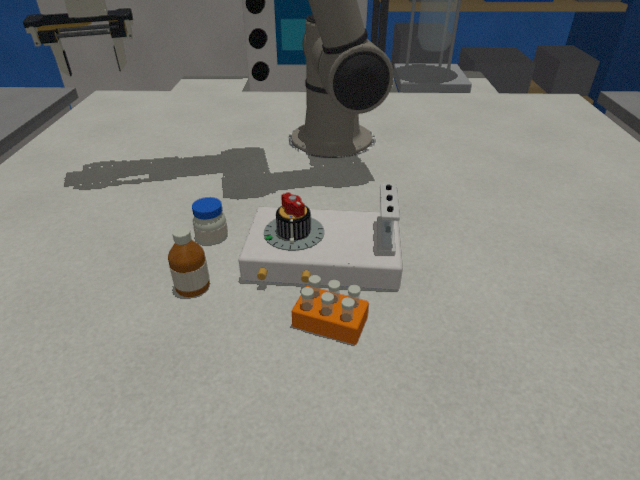

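View pics/top0.png

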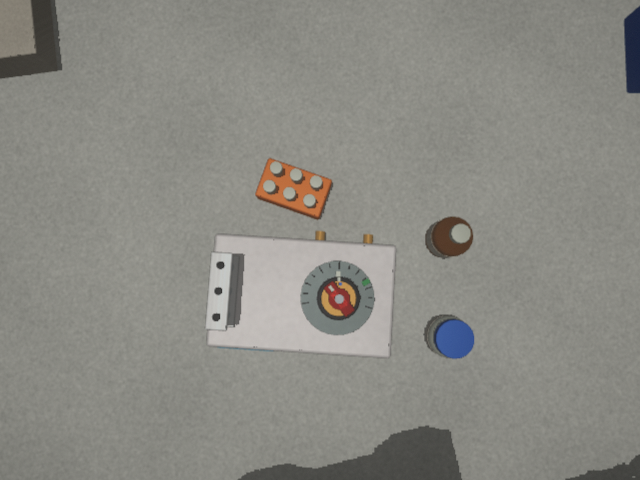

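View pics/wrist0.png

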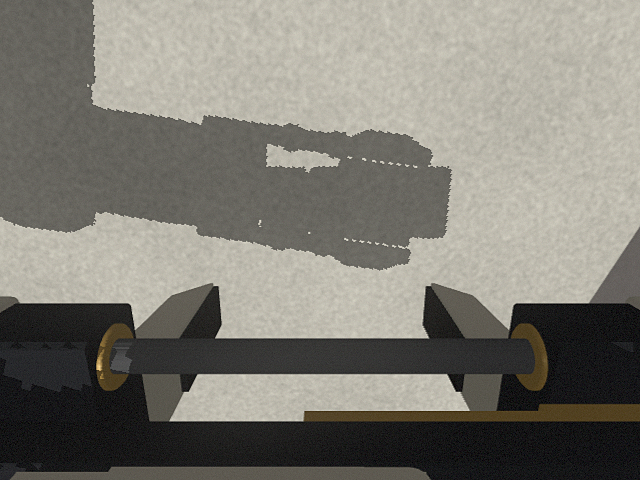

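The top view shows the valve near px (339,298), the pointer up at about (339,275), the green mark near (367,283), and the rotameter bank on the left at x≈220. The bottle and jar are on the right. Next I'll measure these.

```bash
cat > h.py <<'E'
import numpy as np,cv2
from plant import bot,capture,camera_params
def ray(p,uv):
    R=cv2.Rodrigues(np.array(p["rvec"]))[0];t=np.array(p["tvec"])
    d=R.T@np.array([(uv[0]-p["cx"])/p["fx"],(uv[1]-p["cy"])/p["fy"],1.]);return -R.T@t,d
def onz(p,uv,z):
    o,d=ray(p,uv);return o+d*(z-o[2])/d[2]
def proj(p,X):
    K=np.array([[p["fx"],0,p["cx"]],[0,p["fy"],p["cy"]],[0,0,1]])
    return cv2.projectPoints(np.array(X,float).reshape(-1,3),p["rvec"],p["tvec"],K,None)[0].reshape(-1,2)
def blob(m):
    n,l,s,c=cv2.connectedComponentsWithStats(m.astype(np.uint8))
    return [(c[i],s[i,4]) for i in np.argsort(-s[1:,4])+1][:3] if n>1 else []
def hsv(im): 
    h=cv2.cvtColor(im,cv2.COLOR_RGB2HSV).astype(int);return h[...,0],h[...,1],h[...,2]
E
python3 - <<'E'
from h import *
p=camera_params("top");im=capture("top")
H,S,V=hsv(im)
def show(n,m,z):
    for c,a in blob(m): print(n,c.round(1),a,onz(p,c,z).round(1))
box=np.zeros(H.shape,bool);box[255:340,295:380]=1
show("green",(H>45)&(H<85)&(S>80)&box,55)
show("red",((H<6)|(H>174))&(S>120)&box,117)
show("brass",(H>10)&(H<25)&(S>100)&box,94.5)
show("dial",(H>80)&(H<110)&(S>15)&(S<80)&box,53)
show("bluedot",(H>100)&(H<130)&(S>120)&box,94.5)
show("bottle",(H<15)&(S>100)&(V<140)&(np.arange(640)[None]>400),80)
show("jar",(H>105)&(H<125)&(S>150)&(np.arange(640)[None]<500)&~box,70)
for c in[(217,235),(395,245),(390,356),(208,346)]: print(onz(p,c,50).round(1))
cv2.imwrite("pics/topz.png",cv2.resize(im[250:346,290:390],None,fx=6,fy=6,interpolation=cv2.INTER_CUBIC)[:,:,::-1])
E
```

```text
green [365.6 281.6] 34 [527.4 -98.7  55. ]
red [339.4 299.1] 419 [504.3 -59.7 117. ]
brass [329.1 304.8] 232 [496.  -47.   94.5]
brass [348.1 291.3] 193 [514.1 -72.   94.5]
dial [327.8 328. ] 4 [462.4 -46.3  53. ]
dial [357.3 282. ] 3 [526.7 -87.3  53. ]
dial [321.5 273.5] 2 [538.1 -36.8  53. ]
bluedot [339.7 283.3] 3 [524.6 -60.8  94.5]
bottle [448.8 237.3] 791 [ 588.9 -210.1   80. ]
bottle [471.  230.5] 2 [ 598.5 -240.6   80. ]
bottle [469. 227.] 1 [ 603.3 -237.9   80. ]
jar [454.8 338.8] 1070 [ 451.  -219.2   70. ]
[591.2 112.2  50. ]
[ 579.6 -140.7   50. ]
[ 424.5 -133.4   50. ]
[435.5 120.7  50. ]
```

View pics/topz.png

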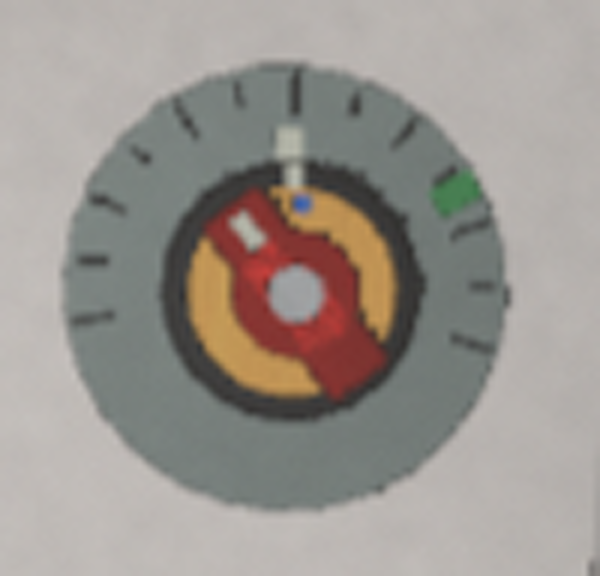

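The axis comes out at about (504.5,-59.5): ring, washer and module corners agree to about 2 mm. The green mark is at radius 45.5, angle about -60°, which matches the given sizes. The pointer is near 0°, and the striped ear is at about +37°. I'm starting the move now.

```bash
python3 - <<'E'
from h import *
p=camera_params("top")
c=onz(p,(339.3,299.1),117)
for uv,z in [((290+290/6-.4,250+128/6-.4),58),((365.6,281.6),55),((290+248/6-.4,250+230/6-.4),117),((339.7,283.3),94.5)]:
    d=onz(p,uv,z)[:2]-[504.5,-59.5];print(d,np.hypot(*d),np.degrees(np.arctan2(d[1],d[0])))
E
python3 -m jog '{"xyz":[[0.7,1,0],[0.7,1,0],[0.7,1,0],[0.7,1,0],[0.7,1,0],[0.7,1,0],[0.7,1,0],[0.7,1,0],[0.7,1,0],[0.7,1,0]],"angular":[[0,0,1],[0,0,1],[0,0,1],[0,0,1],[0,0,1],[0,0,1],[0,0,0],[0,0,0],[0,0,0],[0,0,0]]}' -1
```

```text
[37.35761099 -0.22940197] 37.358315325999655 -0.35183191170802447
[ 22.91404796 -39.21688569] 45.42045483329909 -59.702668093498275
[13.98866544 10.8407249 ] 17.69757263892863 37.774428323194684
[20.10280004 -1.34938151] 20.14803711971745 -3.8401646449226012
time: 1.2
tool_pos: [338.1, -280.3, 224.3]
tcp_rot: [-3.141, 0.004, -0.539]
contact_force: [0.6, 0.1, 0.6]
grip_width: 91.9
```

```bash
python3 -m jog '{"xyz":[[0.8,1,0],[0.8,1,0],[0.8,1,0],[0.8,1,0],[0.8,1,0],[0.8,1,0],[0.8,1,0],[0.8,1,0],[0.8,1,0],[0.8,1,0]],"angular":[[0,0,0],[0,0,0],[0,0,0],[0,0,0],[0,0,0],[0,0,0],[0,0,0],[0,0,0],[0,0,0],[0,0,0]]}' -1
python3 -m jog '{"xyz":[[0,0.3,0],[0,0,0],[0,0,0]],"angular":[[0,0,0],[0,0,0],[0,0,0]]}' -1
python3 - <<'E'
from h import *
print(bot.get_obs()["tool_pos"],bot.get_obs()["tcp_rot"])
p=camera_params("wrist");im=capture("wrist")
print(p,proj(p,[[504.5,-59.5,117],[504.5,-59.5,92]]))
cv2.imwrite("pics/w1.png",im[:,:,::-1])
E
```

```text
time: 2.2
tool_pos: [502.8, -70.3, 223.5]
tcp_rot: [-3.141, 0.005, -0.539]
contact_force: [0.2, -0.4, 0.2]
grip_width: 92.2
time: 2.5
tool_pos: [503.0, -62.3, 222.7]
tcp_rot: [-3.141, 0.007, -0.535]
contact_force: [-0.3, 1.2, -0.6]
grip_width: 91.7
[503.01526511 -62.30568586 222.71101027] [-3.14142094  0.00681242 -0.53463278]
{'fx': 387.115157707569, 'fy': 387.115157707569, 'cx': 321.73840207060783, 'cy': 239.4075315783286, 'rvec': array([-2.75355977,  0.75276184,  0.12177832]), 'tvec': array([-464.76771036,  158.57763958,  449.89242423])} [[320.12678272 234.89149165]
 [320.46885351 225.78162043]]
```

View pics/w1.png

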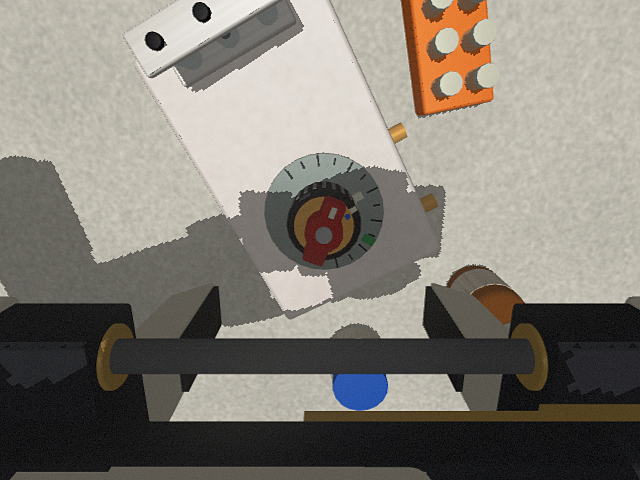

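The wrist view shows the ring centre at (323,236), where (320,235) was predicted, so the axis agrees within about 2 mm. Now I'll descend with open jaws to grip the knob above the pointer.

```bash
python3 -m jog '{"xyz":[[0.1,0.1,-0.8],[0,0,-1],[0,0,-1],[0,0,-1],[0,0,-1],[0,0,-0.8],[0,0,0]],"angular":[[0,-0.05,0],[0,0,0],[0,0,0],[0,0,0],[0,0,0],[0,0,0],[0,0,0]]}' -1
python3 - <<'E'
from h import *
p=camera_params("wrist");im=capture("wrist")
print(proj(p,[[505,-60,117]]))
cv2.imwrite("pics/w2.png",im[:,:,::-1])
E
```

```text
time: 3.25
tool_pos: [502.0, -67.6, 109.0]
tcp_rot: [-3.139, -0.002, -0.544]
contact_force: [-0.7, -0.8, 0.2]
grip_width: 92.4
[[314.73443374 299.07931642]]
```

View pics/w2.png

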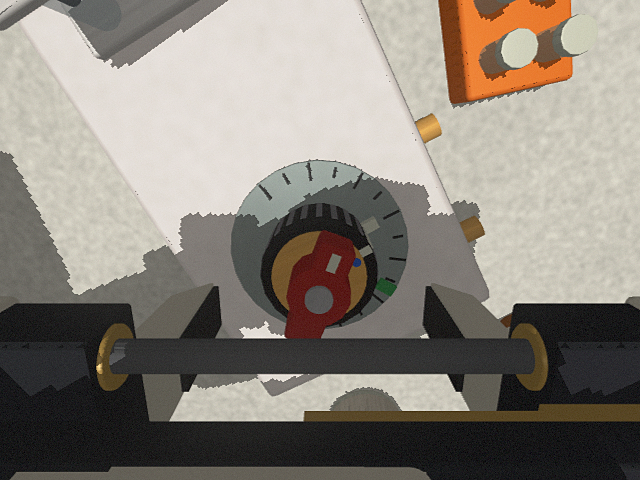

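The ring centre is seen at (318,299), with (315,299) predicted. The TCP drifted 7 mm in y, so I'll correct that before descending.

```bash
python3 -m jog '{"xyz":[[0.17,0.35,0],[0,0,0],[0,0,0]],"angular":[[0,0,0],[0,0,0],[0,0,0]]}' -1; python3 -m jog '{"xyz":[[0,0,-0.5],[0,0,-0.5],[0,0,-0.5],[0,0,0]],"angular":[[0,0,0],[0,0,0],[0,0,0],[0,0,0]]}' -1
```

```text
time: 3.6
tool_pos: [507.6, -61.5, 112.9]
tcp_rot: [-3.138, -0.008, -0.546]
contact_force: [-0.3, -0.2, -0.9]
grip_width: 91.5
time: 4.0
tool_pos: [507.9, -61.3, 81.2]
tcp_rot: [-3.137, -0.01, -0.545]
contact_force: [-0.2, 0.2, -0.1]
grip_width: 91.9
```

```bash
python3 -m jog '{"xyz":[[-0.1,0.05,-0.4],[0,0,-0.4],[0,0,0]],"angular":[[0,0.08,0],[0,0,0],[0,0,0]]}' -1
```

```text
time: 4.3
tool_pos: [505.3, -60.2, 63.1]
tcp_rot: [3.141, -0.001, -0.545]
contact_force: [-0.4, -0.3, -0.1]
grip_width: 91.5
```

```bash
python3 -m jog '{"xyz":[[0,0,0.05],[0,0,0],[0,0,0],[0,0,0],[0,0,0],[0,0,0],[0,0,0]],"angular":[[0,0,0],[0,0,0],[0,0,0],[0,0,0],[0,0,0],[0,0,0],[0,0,0]]}' 1
```

```text
time: 5.0
tool_pos: [505.0, -59.9, 64.7]
tcp_rot: [3.141, 0.0, -0.546]
contact_force: [-0.5, 0.6, -1.7]
grip_width: 57.4
```

Gripped at 57.4 mm with little side force, so the axis is at (505,-60). Next I'll turn clockwise about 54° and look.

```bash
python3 -m jog '{"xyz":[[0,0,0],[0,0,0],[0,0,0],[0,0,0],[0,0,0],[0,0,0],[0,0,0],[0,0,0],[0,0,0],[0,0,0]],"angular":[[0,0,-0.8],[0,0,-0.8],[0,0,-0.8],[0,0,-0.8],[0,0,-0.8],[0,0,-0.8],[0,0,-0.8],[0,0,-0.8],[0,0,-0.8],[0,0,0]]}' 1
python3 - <<'E'
from h import *
o=bot.get_obs();print(o["tool_pos"],np.degrees(o["tcp_rot"]),o["contact_force"],o["moment"])
im=capture("top");cv2.imwrite("pics/t3.png",cv2.resize(im[250:346,290:390],None,fx=6,fy=6,interpolation=cv2.INTER_CUBIC)[:,:,::-1])
p=camera_params("wrist");im=capture("wrist");cv2.imwrite("pics/w3.png",im[:,:,::-1])
E
```

```text
time: 6.0
tool_pos: [505.4, -60.4, 64.7]
tcp_rot: [3.14, -0.002, -1.327]
contact_force: [-0.6, 0.9, -1.0]
grip_width: 57.7
[505.39485869 -60.36455157  64.67642445] [ 1.79936571e+02 -8.60356278e-02 -7.60212133e+01] [-0.58722515  0.89807003 -0.98162759] [ 0.11953092  0.04489783 -0.10479411]
```

View pics/t3.png

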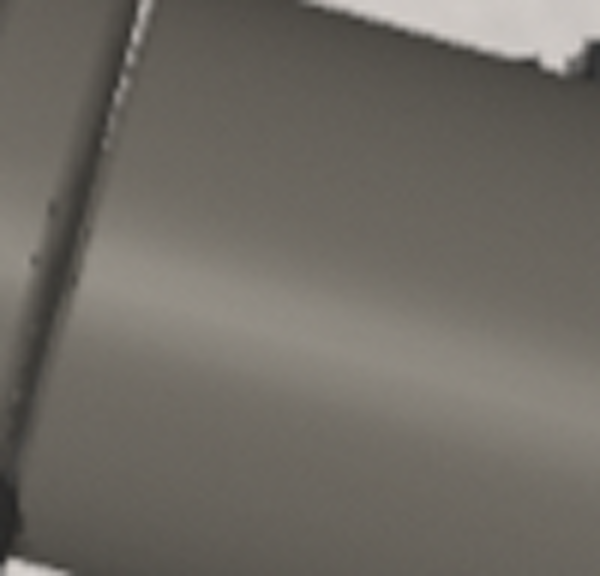

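View pics/w3.png

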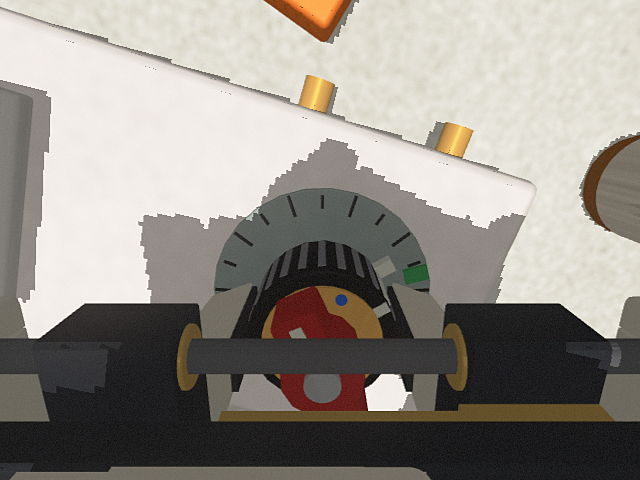

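```bash
cat >> h.py <<'E'
def polar(p,uv,z,ax=(505,-60)):
    d=onz(p,uv,z)[:2]-np.array(ax);return round(float(np.hypot(*d)),1),round(float(np.degrees(np.arctan2(d[1],d[0]))),1)
E
python3 - <<'E'
from h import *
im=cv2.imread("pics/w3.png")[:,:,::-1].copy();p=camera_params("wrist")
H,S,V=hsv(im)
g=(H>45)&(H<85)&(S>80);print(blob(g)[:1],[polar(p,blob(g)[0][0],z) for z in(53,55.5)])
b=np.zeros_like(g);b[255:280,370:402]=1
m=(S<50)&(V>140)&b
for c,a in blob(m): print(c,a,polar(p,c,60),polar(p,c,57))
cv2.imwrite("pics/w3z.png",cv2.resize(im[230:330,340:450],None,fx=6,fy=6)[:,:,::-1])
E
```

```text
[(array([415.5       , 273.85416667]), np.int32(384))] [(46.8, -60.1), (46.5, -58.7)]
```

View pics/w3z.png

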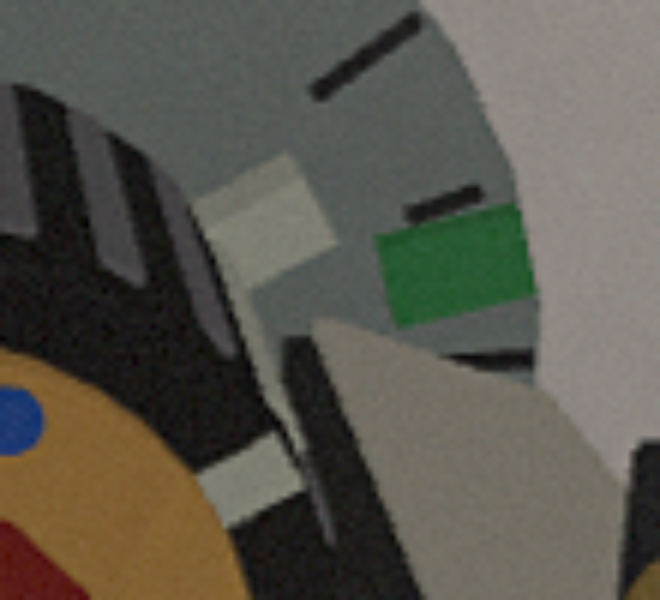

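```bash
python3 - <<'E'
from h import *
p=camera_params("wrist")
f=lambda u,v:(340+u/6-.4,230+v/6-.4)
for uv,z in[(f(313,203),60),(f(265,228),60),(f(387,280),55.5),(f(455,265),55.5),(f(524,248),55.5)]:print(polar(p,uv,z))
E
```

```text
(38.2, -43.3)
(34.2, -42.9)
(41.1, -58.1)
(46.4, -58.6)
(51.9, -58.8)
```

The wrist view puts the pointer at -43.2° and the green mark at -58.6°, so about 15.3° remains. That agrees with 60° minus the 44.7° already turned.

```bash
python3 -m jog '{"xyz":[[0,0,0],[0,0,0],[0,0,0],[0,0,0],[0,0,0]],"angular":[[0,0,-0.82],[0,0,-0.82],[0,0,-0.82],[0,0,0],[0,0,0]]}' 1
python3 - <<'E'
from h import *
o=bot.get_obs();print(np.degrees(o["tcp_rot"]))
p=camera_params("wrist");im=capture("wrist");cv2.imwrite("pics/w4.png",cv2.resize(im[210:330,320:450],None,fx=6,fy=6)[:400*2,:,::-1][:600])
E
```

```text
time: 6.6
tool_pos: [505.4, -60.5, 64.7]
tcp_rot: [3.14, -0.002, -1.578]
contact_force: [-0.4, 0.3, -1.2]
grip_width: 57.5
[ 1.79935671e+02 -1.04375255e-01 -9.04257432e+01]
```

View pics/w4.png

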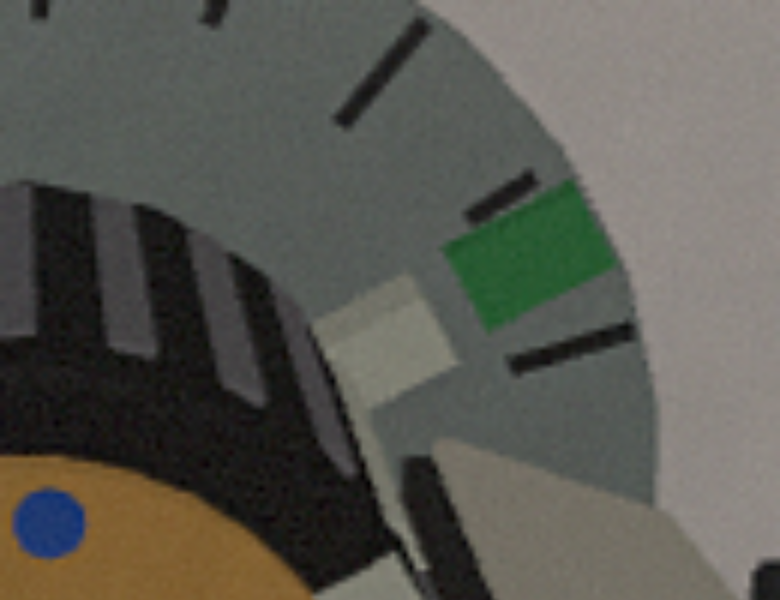

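```bash
python3 - <<'E'
from h import *
p=camera_params("wrist")
f=lambda u,v:(320+u/6-.4,210+v/6-.4)
for uv,z in[(f(435,317),60),(f(387,340),60),(f(467,290),55.5),(f(530,255),55.5)]:print(polar(p,uv,z))
E
```

```text
(38.3, -56.8)
(34.4, -56.2)
(41.3, -58.7)
(46.7, -58.7)
```

The pointer is at about -56.6° and the mark at -58.7°, so about 2° more is needed.

```bash
python3 -m jog '{"xyz":[[0,0,0],[0,0,0]],"angular":[[0,0,-0.34],[0,0,0]]}' 1
python3 - <<'E'
from h import *
o=bot.get_obs();print(np.degrees(o["tcp_rot"]))
p=camera_params("wrist");im=capture("wrist");cv2.imwrite("pics/w5.png",cv2.resize(im[210:330,320:450],None,fx=6,fy=6)[:,:,::-1][:600])
E
```

```text
time: 6.85
tool_pos: [505.4, -60.6, 64.7]
tcp_rot: [3.14, -0.002, -1.61]
contact_force: [0.0, 0.0, -0.3]
grip_width: 57.4
[ 1.79932883e+02 -1.10651780e-01 -9.22659762e+01]
```

View pics/w5.png

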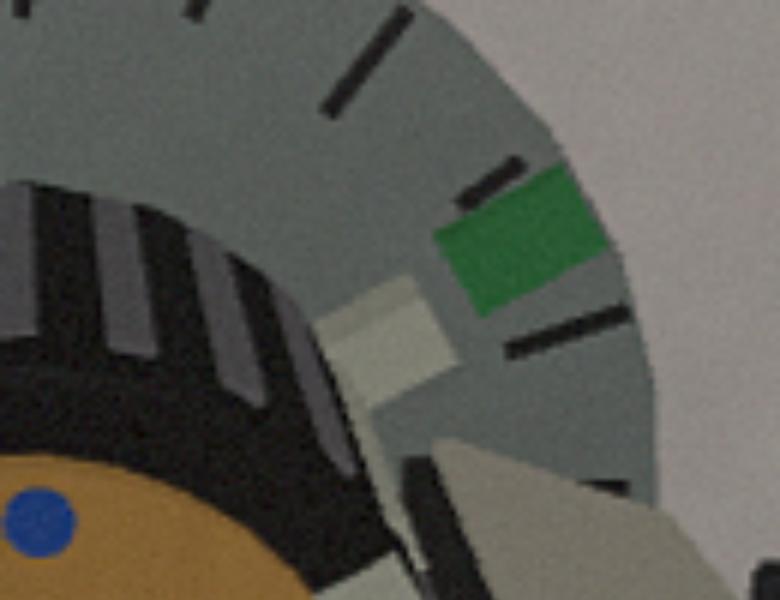

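The pointer now lines up with the mark by wrist view. I'll release and rise.

```bash
python3 -m jog '{"xyz":[[0,0,0],[0,0,0],[0,0,0],[0,0,0],[0,0,0],[0,0,0]],"angular":[[0,0,0],[0,0,0],[0,0,0],[0,0,0],[0,0,0],[0,0,0]]}' -1
python3 -m jog '{"xyz":[[0,0,0.7],[0,0,1],[0,0,1],[0,0,1],[0,0,1],[0,0,1],[0,0,0.6],[0,0,0],[0,0,0],[0,0,0]],"angular":[[0,0,0],[0,0,0],[0,0,0],[0,0,0],[0,0,0.5],[0,0,1],[0,0,1],[0,0,1],[0,0,1],[0,0,1]]}' -1
python3 -m jog '{"xyz":[[0,0,0],[0,0,0],[0,0,0],[0,0,0],[0,0,0],[0,0,0],[0,0,0],[0,0,0],[0,0,0],[0,0,0]],"angular":[[0,0,1],[0,0,1],[0,0,1],[0,0,1],[0,0,1],[0,0,1],[0,0,1],[0,0,1],[0,0,1],[0,0,1]]}' -1
python3 -m jog '{"xyz":[[0,0,0],[0,0,0],[0,0,0],[0,0,0],[0,0,0],[0,0,0],[0,0,0]],"angular":[[0,0,1],[0,0,1],[0,0,1],[0,0,1],[0,0,1],[0,0,0],[0,0,0]]}' -1
python3 - <<'E'
from h import *
o=bot.get_obs();print(np.degrees(o["tcp_rot"]))
p=camera_params("wrist");im=capture("wrist");cv2.imwrite("pics/w6.png",im[:,:,::-1])
E
```

```text
time: 7.5
tool_pos: [506.1, -60.9, 65.1]
tcp_rot: [-3.141, -0.003, -1.605]
contact_force: [0.5, 0.5, -0.1]
grip_width: 91.4
time: 8.5
tool_pos: [504.9, -60.6, 196.4]
tcp_rot: [3.14, -0.005, -1.007]
contact_force: [0.4, -0.4, 0.5]
grip_width: 91.6
time: 9.5
tool_pos: [504.1, -60.3, 196.3]
tcp_rot: [3.14, -0.005, 0.086]
contact_force: [-0.3, -0.2, -0.3]
grip_width: 91.6
time: 10.2
tool_pos: [503.5, -60.2, 196.1]
tcp_rot: [3.141, -0.004, 0.631]
contact_force: [-0.5, -1.0, 0.4]
grip_width: 91.7
[179.95800661  -0.23141116  36.17516607]
```

View pics/w6.png

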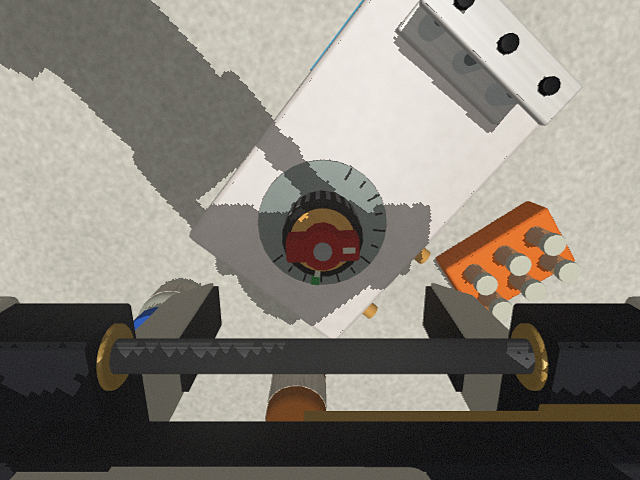

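```bash
python3 - <<'E'
from h import *
im=cv2.imread("pics/w6.png");cv2.imwrite("pics/w6z.png",cv2.resize(im[200:295,262:392],None,fx=6,fy=6))
p=camera_params("wrist");print(proj(p,[505,-60,117]))
E
```

```text
[[320.53697376 248.76889985]]
```

View pics/w6z.png

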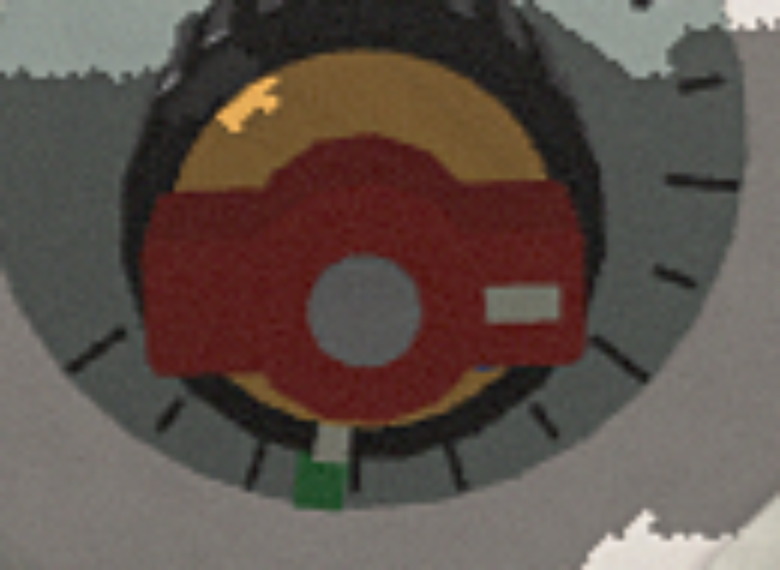

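```bash
python3 - <<'E'
from h import *
p=camera_params("wrist")
f=lambda u,v:(262+u/6-.4,200+v/6-.4)
c=onz(p,f(364,310),117)[:2];print(c)
for ax in [(505,-60),c]:
  for n,uv,z in[("strip",f(333,440),92),("green",f(320,482),55.5),("earend",f(585,270),117),("stripe",f(523,304),117),("dot",f(487,367),94.5)]:print(n,polar(p,uv,z,ax))
  a=onz(p,f(585,275),117)-onz(p,f(142,285),117);print(np.degrees(np.arctan2(a[1],a[0])),np.hypot(a[0],a[1]))
E
```

```text
[506.90864091 -60.71629743]
strip (27.0, -59.1)
green (48.1, -59.3)
earend (25.0, 42.6)
stripe (18.3, 32.9)
dot (23.0, -10.0)
37.46002545552166 47.590033880180854
strip (25.4, -62.0)
green (46.6, -60.9)
earend (24.1, 46.9)
stripe (17.1, 38.4)
dot (21.0, -9.0)
37.46002545552166 47.590033880180854
```

The pointer is within about 1° of the mark. The ring bar lies at 37.5°, unturned, with the jaws at 36.2°. I'll descend over the ring ends.

```bash
python3 -m jog '{"xyz":[[0.09,0,-0.6],[0,0,-0.8],[0,0,-0.8],[0,0,-0.6],[0,0,-0.5],[0,0,-0.4],[0,0,0],[0,0,0]],"angular":[[0,0,0.2],[0,0,0],[0,0,0],[0,0,0],[0,0,0],[0,0,0],[0,0,0],[0,0,0]]}' -1
```

```text
time: 11.05
tool_pos: [505.0, -59.9, 115.4]
tcp_rot: [-3.141, -0.003, 0.65]
contact_force: [0.3, -0.7, 0.1]
grip_width: 92.1
```

```bash
python3 -m jog '{"xyz":[[0.02,0,-0.4],[0,0,-0.4],[0,0,0],[0,0,0]],"angular":[[0,0,0],[0,0,0],[0,0,0],[0,0,0]]}' -1
```

```text
time: 11.45
tool_pos: [506.2, -60.1, 99.1]
tcp_rot: [3.14, -0.005, 0.65]
contact_force: [0.3, -0.4, 0.4]
grip_width: 92.2
```

```bash
python3 -m jog '{"xyz":[[-0.04,0,-0.09],[0,0,0]],"angular":[[0,0,0],[0,0,0]]}' -1; python3 -m jog '{"xyz":[[0,0,0],[0,0,0],[0,0,0],[0,0,0],[0,0,0],[0,0,0],[0,0,0],[0,0,0]],"angular":[[0,0,0],[0,0,0],[0,0,0],[0,0,0],[0,0,0],[0,0,0],[0,0,0],[0,0,0]]}' 1
python3 - <<'E'
from h import *
o=bot.get_obs();print(np.degrees(o["tcp_rot"]),o["moment"])
im=capture("wrist");cv2.imwrite("pics/w7.png",im[:,:,::-1])
E
```

```text
time: 11.65
tool_pos: [505.5, -60.1, 97.4]
tcp_rot: [3.14, -0.005, 0.65]
contact_force: [0.2, 0.7, -0.2]
grip_width: 91.9
time: 12.45
tool_pos: [505.0, -60.8, 98.1]
tcp_rot: [3.139, -0.004, 0.65]
contact_force: [-0.7, -0.2, -0.7]
grip_width: 47.7
[179.84130126  -0.23149654  37.26600249] [ 0.07575969 -0.17183774  0.00477939]
```

View pics/w7.png

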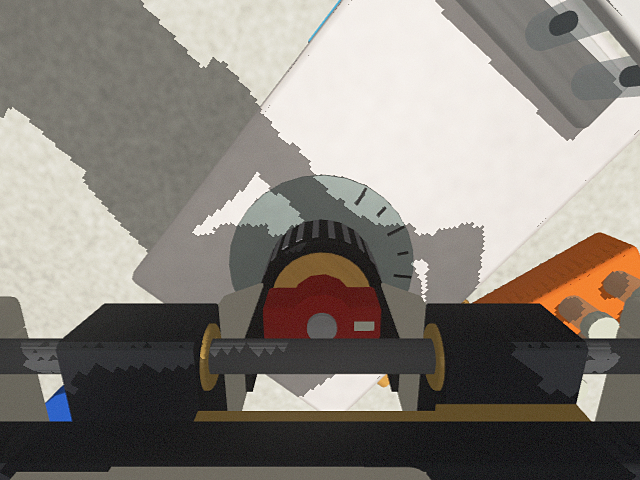

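The ring is gripped at 47.7 mm across its ear ends. I'll turn 24° first, which is still below the 30° minimum of free travel, then go in small steps while watching the moment.

```bash
cat > m.py <<'E'
from h import *
import sys
o=bot.get_obs();print("yaw",np.degrees(o["tcp_rot"])[2].round(2),"Mz",o["moment"].round(3),"tau6",o["tau"][5].round(3))
if len(sys.argv)>1:
    im=capture("wrist");cv2.imwrite("pics/%s.png"%sys.argv[1],cv2.resize(im[230:400,230:430],None,fx=3.5,fy=3.5)[:,:,::-1])
E
python3 -m jog '{"xyz":[[0,0,0],[0,0,0],[0,0,0],[0,0,0],[0,0,0],[0,0,0]],"angular":[[0,0,-0.8],[0,0,-0.8],[0,0,-0.8],[0,0,-0.8],[0,0,-0.7],[0,0,0]]}' 1; python3 m.py w8
```

```text
time: 13.1
tool_pos: [504.9, -60.9, 98.1]
tcp_rot: [3.139, -0.004, 0.227]
contact_force: [-2.1, -0.8, 1.4]
grip_width: 47.7
yaw 12.99 Mz [-0.141  0.072 -0.068] tau6 0.691
```

View pics/w8.png

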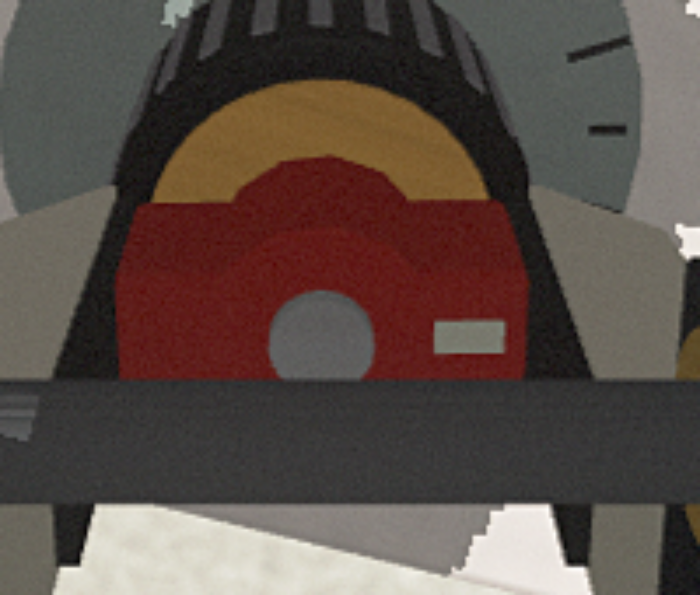

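```bash
for i in 1; do python3 -m jog '{"xyz":[[0,0,0]],"angular":[[0,0,-0.35]]}' 1 >/dev/null; python3 m.py; done
python3 -m jog '{"xyz":[[0,0,0]],"angular":[[0,0,-0.35]]}' 1 >/dev/null; python3 m.py
python3 -m jog '{"xyz":[[0,0,0]],"angular":[[0,0,-0.35]]}' 1 >/dev/null; python3 m.py
```

```text
yaw 11.1 Mz [-0.161  0.063  0.   ] tau6 -0.723
yaw 9.05 Mz [-0.205  0.067 -0.002] tau6 -0.439
yaw 7.0 Mz [-0.16   0.093  0.091] tau6 -0.442
```

```bash
python3 -m jog '{"xyz":[[0,0,0]],"angular":[[0,0,-0.35]]}' 1 >/dev/null; python3 m.py
python3 -m jog '{"xyz":[[0,0,0]],"angular":[[0,0,-0.35]]}' 1 >/dev/null; python3 m.py
```

```text
yaw 4.95 Mz [-0.145  0.105  0.103] tau6 -0.435
yaw 2.91 Mz [-0.194  0.066  0.03 ] tau6 -0.434
```

```bash
python3 -m jog '{"xyz":[[0,0,0]],"angular":[[0,0,-0.35]]}' 1 >/dev/null; python3 m.py; python3 -m jog '{"xyz":[[0,0,0],[0,0,0]],"angular":[[0,0,0],[0,0,0]]}' 1 >/dev/null; python3 m.py w9
```

```text
yaw 0.85 Mz [-0.186  0.042  0.005] tau6 -0.434
yaw 1.05 Mz [-0.181  0.074 -0.013] tau6 0.014
```

View pics/w9.png

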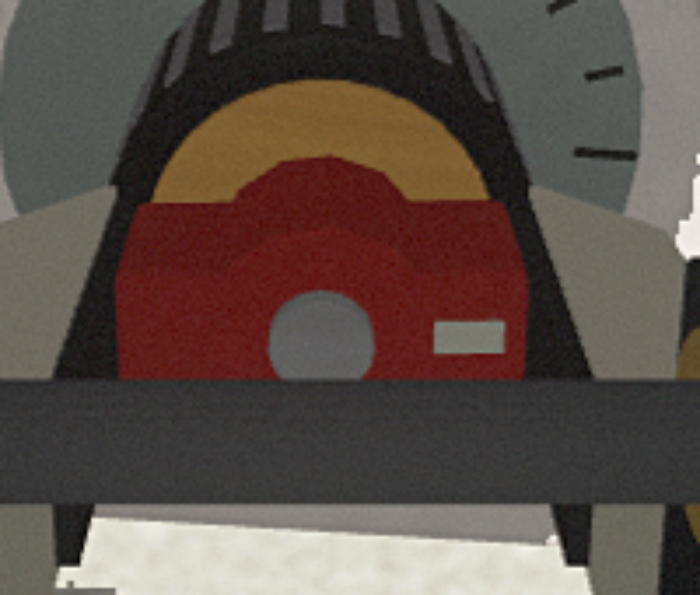

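No bite yet at 36°. Joint 6 torque is a steady -0.435 while stepping free, so a jump in it will show the bite.

```bash
python3 -m jog '{"xyz":[[0,0,0]],"angular":[[0,0,-0.35]]}' 1 >/dev/null; python3 m.py
python3 -m jog '{"xyz":[[0,0,0]],"angular":[[0,0,-0.35]]}' 1 >/dev/null; python3 m.py
```

```text
yaw -1.0 Mz [-0.2    0.073  0.018] tau6 -0.748
yaw -3.07 Mz [-0.203  0.076  0.411] tau6 -0.086
```

```bash
python3 -m jog '{"xyz":[[0,0,0]],"angular":[[0,0,-0.35]]}' 1 >/dev/null; python3 m.py
python3 -m jog '{"xyz":[[0,0,0]],"angular":[[0,0,-0.35]]}' 1 >/dev/null; python3 m.py
```

```text
yaw -5.11 Mz [-0.122  0.066  0.39 ] tau6 -0.076
yaw -7.16 Mz [-0.219  0.066  0.433] tau6 -0.043
```

The bite is clear: Mz jumped to about 0.41 N m between yaw -1.0° and -3.1°. The ring is now about 5° past it. One look before the rest.

```bash
python3 -m jog '{"xyz":[[0,0,0]],"angular":[[0,0,0]]}' 1 ; python3 m.py w10
```

```text
time: 14.5
tool_pos: [504.7, -61.0, 98.0]
tcp_rot: [3.138, -0.003, -0.123]
contact_force: [-2.3, -1.6, 1.4]
grip_width: 47.6
yaw -7.07 Mz [-0.23   0.032  0.191] tau6 0.604
```

View pics/w10.png

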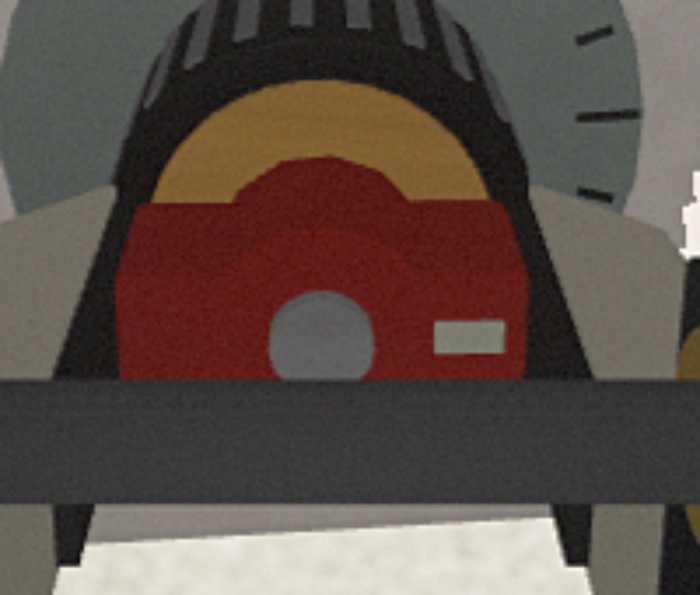

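```bash
python3 -m jog '{"xyz":[[0,0,0]],"angular":[[0,0,-0.38]]}' 1 >/dev/null; python3 m.py
python3 -m jog '{"xyz":[[0,0,0]],"angular":[[0,0,-0.38]]}' 1 >/dev/null; python3 m.py;python3 -m jog '{"xyz":[[0,0,0],[0,0,0],[0,0,0]],"angular":[[0,0,0],[0,0,0],[0,0,0]]}' 1; python3 m.py
```

```text
yaw -9.21 Mz [-0.165  0.065  0.433] tau6 -0.368
yaw -11.43 Mz [-0.159  0.082  0.487] tau6 -0.038
time: 15.05
tool_pos: [504.7, -61.0, 98.1]
tcp_rot: [3.137, -0.003, -0.195]
contact_force: [-1.3, -1.7, 0.6]
grip_width: 48.0
yaw -11.17 Mz [-0.224  0.01   0.138] tau6 0.176
```

About 9° past the bite. I'll release, rise, and check from the top camera.

```bash
python3 -m jog '{"xyz":[[0,0,0],[0,0,0],[0,0,0],[0,0,0],[0,0,0],[0,0,0],[0,0,0]],"angular":[[0,0,0],[0,0,0],[0,0,0],[0,0,0],[0,0,0],[0,0,0],[0,0,0]]}' -1
python3 -m jog '{"xyz":[[0,0,0.6],[0,0,0.8],[0,0,1],[0,0,1],[0,0,1],[0,0,1],[0,0,1],[0,0,0],[0,0,0]],"angular":[[0,0,0],[0,0,0],[0,0,0],[0,0,0],[0,0,0],[0,0,0],[0,0,0],[0,0,0],[0,0,0]]}' -1
python3 -m jog '{"xyz":[[-0.3,-1,0.3],[-0.3,-1,0.3],[-0.3,-1,0],[-0.3,-1,0],[-0.3,-1,0],[-0.3,-1,0],[-0.3,-1,0],[-0.3,-1,0],[-0.3,-1,0],[-0.3,-1,0]],"angular":[[0,0,0],[0,0,0],[0,0,0],[0,0,0],[0,0,0],[0,0,0],[0,0,0],[0,0,0],[0,0,0],[0,0,0]]}' -1
python3 -m jog '{"xyz":[[-0.3,-1,0],[-0.3,-1,0],[-0.3,-1,0],[-0.3,-1,0],[-0.3,-1,0],[-0.3,-1,0],[0,0,0],[0,0,0]],"angular":[[0,0,0],[0,0,0],[0,0,0],[0,0,0],[0,0,0],[0,0,0],[0,0,0],[0,0,0]]}' -1
python3 - <<'E'
from h import *
p=camera_params("top");im=capture("top");H,S,V=hsv(im)
box=np.zeros(H.shape,bool);box[255:340,295:380]=1
c=[505,-60]
for n,m,z in[("green",(H>45)&(H<85)&(S>80),55),("dot",(H>100)&(H<130)&(S>110),94.5)]:
    for q,a in blob(m&box): print(n,q,a,polar(p,q,z),polar(p,q,z,(504.5,-59.5)))
cv2.imwrite("pics/t11.png",im[:,:,::-1])
cv2.imwrite("pics/t11z.png",cv2.resize(im[250:346,290:390],None,fx=6,fy=6,interpolation=cv2.INTER_CUBIC)[:,:,::-1])
E
```

```text
time: 15.75
tool_pos: [505.5, -60.4, 97.9]
tcp_rot: [3.139, -0.004, -0.195]
contact_force: [0.0, 0.4, 0.1]
grip_width: 91.3
time: 16.65
tool_pos: [504.7, -60.2, 237.0]
tcp_rot: [3.139, -0.008, -0.195]
contact_force: [-0.2, 0.1, -0.8]
grip_width: 91.8
time: 17.65
tool_pos: [437.9, -262.5, 239.8]
tcp_rot: [-3.138, 0.008, -0.19]
contact_force: [-0.7, -0.4, -0.4]
grip_width: 91.6
time: 18.45
tool_pos: [396.0, -386.2, 230.0]
tcp_rot: [-3.128, 0.022, -0.194]
contact_force: [0.1, 0.7, -0.3]
grip_width: 91.9
green [365.48484848 281.6969697 ] 33 (44.5, -60.0) (45.2, -59.7)
```

View pics/t11z.png

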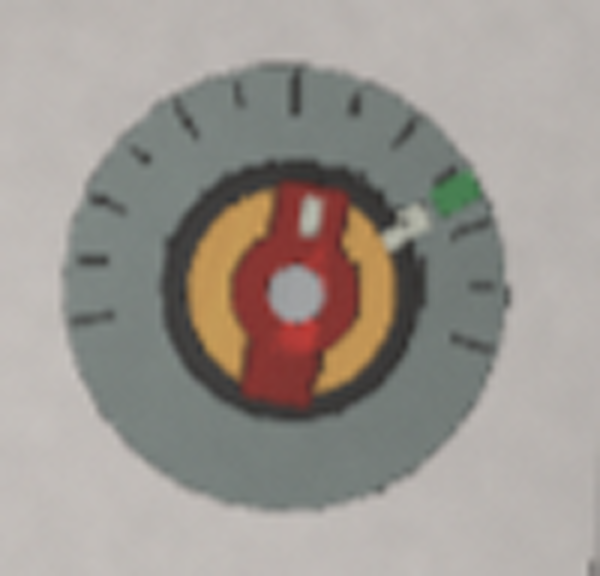

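View pics/t11.png

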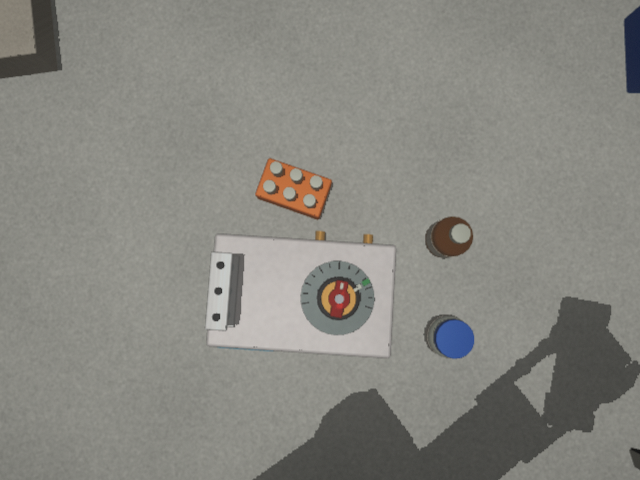

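```bash
python3 - <<'E'
from h import *
p=camera_params("top");f=lambda u,v:(290+u/6-.4,250+v/6-.4)
for ax in[(505,-60),(504.5,-59.5)]: print(polar(p,f(427,216),58,ax),polar(p,f(408,228),60,ax),polar(p,f(311,216),117,ax))
print(bot.get_obs()["contact_force"]); bot.close_job()
E
```

```text
(35.9, -62.1) (30.6, -62.8) (16.8, -7.5)
(36.6, -61.8) (31.2, -62.4) (17.3, -9.0)
[ 0.17501632 -0.63117076  0.35250795]
the job is handed in; nothing more can be done
```

The knob is set on the green mark and the lock ring is tightened about 9° past its bite. I've let go, moved the arm clear and handed the job in at about 18.5 s; no verdict is reported.

- **Knob:** I gripped it above the pointer and turned it 61° clockwise. In the last top view the pointer tip was at about -62° and the green mark at about -60°. That is about 1.3 mm at the tip, against 3.5 mm allowed. The earlier wrist views put them within about 1° of each other.
- **Lock ring:** I held it by its ear ends and turned it clockwise about 48.5° in all. The wrist moment jumped from about 0 to 0.41 N m at about 38 to 40° of turn, and I stopped 8 to 10° past that.
- **Not checked directly:** At the end the blue washer dot was hidden under the striped ear. The tightening angle therefore rests on the moment jump and the wrist angle. The hidden dot fits this, since it should be near -13° and the ear is at about -9°.
- **Surroundings:** The bottle, jar, vial rack and flow tubes look unmoved in the last top view. The force readings showed no contact with the gripper clear.

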